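# Plug in the relay and key the dosing controller on

### The job

Plug the loose blue relay into the white socket on the dosing controller until it sits fully home and straight. Then turn the key on the controller clockwise to its stop at the green dot. Leave the relay plugged in and the other things where they stand.

Things in the scene. Friction and masses are not known exactly. Their poses are not given: they have to be found in the camera images.
- relay: loose plug-in relay standing upright on its plug foot: blue block 44 (x) x 34 (y) x 46 mm high with a white blank label on top, over a grey plug foot 34 (x) x 24 (y) x 16 mm high with small brass contacts. Overall 62 mm high, about 0.11 kg. Origin: centre of the underside of the foot; z up; x along the long side. It fits the socket either way round (half a turn is the same).
- relay_shoulder (a point): point on the relay's axis 16 mm above the underside of its foot, where the blue block's flat underside overhangs the foot by 5 mm all round; axes as the relay's
- controller: grey controller housing, fixed, lying flat on the table, 140 (x) x 230 (y) x 45 mm high; origin: centre of its underside. On its top stand a white relay socket (centre at y +60 mm), a key switch (axis at y -60 mm) and a small green lamp (x -40, y 0). Along its back (+x) side three short black cable glands stand out 18 mm.
- socket_mouth (a point): centre of the mouth of the rectangular socket hole, in the top face of the white socket block with a dark hole (70 x 56 x 22 mm, top 67 mm above the table). Hole 36 (x) x 26 (y) mm with a 2 mm chamfer, 19 mm deep; z up, axes as the controller's, the hole's long side along x. The relay is home when its shoulder rests on this face.
- key_switch (a joint): angle of the key, rad: 0 is off (bow along the controller's x, white pointer line at the white dot); grows clockwise seen from above to the stop at 1.25 (green dot, on). Stiff enough to stay where it is left.
- key_grip (a point): centre of the key's black bow: an upright plate 32 (along this point's x) x 10 (y) x 26 mm high, 83 mm above the table, on the vertical turning axis of the key; axes turn with the key. The key stays in its lock.
- spice_jar: loose bystander: spice jar with white lid, 47 x 47 x 98 mm; origin at the centre of its underside
- vial: loose bystander: small vial with green cap, 31 x 31 x 63 mm; origin at the centre of its underside
- pot: loose bystander: small white lidded food tub with red strawberries printed on it, 72 x 71 x 71 mm; origin at the centre of its underside
Things that resemble listed ones, but are neither listed nor needed, are in the scene too. Of the things that look like the relay, take the one that is farthest to the robot's left at the start.

How it is judged:
On the way, in this order (a step that is already met when the one before it is completed fails the run):
1. the relay sits fully home and straight in the socket, with the key still off (horizontal distance between relay_shoulder and socket_mouth below 0.004 m and z of relay_shoulder in the frame of socket_mouth below 0.003 m and angle between relay's own z axis and vertical below 0.08 rad and angle between the x axis of relay and the x axis of controller, either way round below 0.12 rad and value of joint key_switch below 0.5 rad), for 0.2 s.
2. the key is turned clockwise to its stop (value of joint key_switch above 1.1 rad), for 0.2 s.
At the end, for the whole second after the job is handed in: The relay rests upright in the socket (tilt under 0.08 rad, turned under 0.12 rad, its shoulder within 3 mm of the socket's face and 4 mm of its centre) and is at rest; the key stands past 1.1 rad, at its stop (horizontal distance between relay_shoulder and socket_mouth below 0.004 m and z of relay_shoulder in the frame of socket_mouth below 0.003 m and angle between relay's own z axis and vertical below 0.08 rad and angle between the x axis of relay and the x axis of controller, either way round below 0.12 rad and value of joint key_switch above 1.1 rad and linear speed of relay below 0.02 m/s); the robot touches nothing.
It fails at once if a bystander (spice jar, vial or food tub) is moved by more than 30 mm or tipped over (distance of any of spice_jar, vial, pot from where it was at the start of the episode above 0.03 m or angle between any of spice_jar, vial, pot's own z axis and vertical above 0.5 rad).
It also fails if it takes over 48 s, if anything falls off the work surface, if the arm or the gripper's body presses on something with over 40 N, if the wrist force passes 120 N, or if a joint passes its speed limit or range.

### The arm

A 7-joint arm with a two-finger parallel gripper is mounted at the origin on a cart in front of the work surface, level with it; the furniture and walls round the work are solid. World frame = base frame: x ahead of the robot, y to its left, z up, the work surface at z = 0. Lengths are in m, angles in rad, forces in N, time in s.
With the tool pointing down it reaches from about 0.4 to 0.875 m from the base axis. Payload 19.3 kg.
Tool frame: the origin (TCP) lies between the finger pads; the fingertips stand 17 mm ahead of it and the grasp point (between the pads) lies 2 mm behind it; z points along the fingers, y is the line along which they close (so a half turn about z gives the same grasp; the last joint's range is limited). The gripper opens to 85 mm and grips with 20 to 120 N. Pads are 22 mm wide; open, the fingers measure 114 mm over their backs; the gripper's body (76 mm by 85 mm) begins 54 mm behind the grasp point. The pads swing forward as they close: fully open they stand 13 mm farther back than shut.
Start: joints at [-1.274, 0.521, -0.036, 1.599, 0.021, 1.021, -0.113], TCP at [0.224, 0.583, 0.218] pointing down, gripper open.
Joint ranges: [-2.91, 2.91], [-0.3, 2.13], [-1.5, 1.42], [0.17, 2.43], [-1.26, 4.41], [0.16, 1.93], [-2.52, 2.52]. Speed limits (rad/s): [1.89, 1.89, 2.39, 2.39, 3.01, 3.01, 3.01].

### API

Orientations are given as [roll, pitch, yaw] about the fixed x, y, z axes, in that order (R = Rz(yaw) Ry(pitch) Rx(roll)).
In Python, from workcell import bot gives the robot as it stands.
- The arm moves only by the shell command python3 -m inch 'ROWS' [FORCE]. ROWS is JSON, a list of rows, each a list of 7 numbers: the shift along the tool's x, y, z in units of 200 mm (1.0 is 200 mm), then the turn, a rotation vector about the tool's x, y, z in units of 90 degrees (1.0 is 90 degrees), then the opening, from 0 (shut) to 1 (fully open). In form: [[x, y, z, rx, ry, rz, grip], ...]. A call has 1 to 20 rows; each row is the pose to reach, as a shift and turn from the pose commanded when the call began, along the tool's axes at that moment; what a row does not reach only later rows make up. A row lasts 1/8 s, in which the tool goes at most 62.5 mm and 10.7 degrees, less where a joint would pass 70% of its speed; a pose out of reach is approached as far as the arm can. A call with a number of a shift or a turn outside -1 to 1 is refused whole. A call with a gripper value outside its range is refused whole. The fingers move at their own pace and stop on an object; FORCE is the grip in N (left out, the last holds). Time passes only in rows, so rows that repeat a pose let the fingers close. It gives the time, the measured TCP pose, the force, the opening and the grip force at its end, in the units of the state.
- bot.observe(): the state, without advancing time (a new reading comes with each control period).
- bot.grab_frame(name): name is "scene" or "top"; returns a dict with "img" (400x640x3 uint8, red, green, blue), "z_map" (400x640 float32, m along the optical axis (not along the pixel's ray), 0 where there is no reading), "vfov" (degrees; the focal length in pixels is half the picture's height over the tangent of half this angle, whatever the lens; pixels are square), "cx", "cy" (the principal point, pixels), "distortion" ([k1, k2, p1, p2, k3] as OpenCV has them; the pictures are not rectified), "rvec" (rotation vector, rad) and "tvec" (3), from world to camera coordinates, as OpenCV has them. Camera axes: x right, y down, z forward; pixel columns grow to the right and rows downward; lengths in m; the calibration is good to about 2 mm. A picture is of the moment at which its call begins.
- bot.job_done(): hands the job in; it is judged then, once.
The state is a dict: "clock": time; "qpos": joint angles; "qd": joint speeds; "joint_efforts": joint torques, N m; "position": TCP position; "tool_rot": TCP orientation; "force": force on the tool from outside, world axes, zero at the start; "moment": the same for the moment, N m; "grip_width": finger opening in m; "finger_force": force on a finger pad.
Only numpy, scipy, OpenCV 4.12 (cv2) and the standard library are available. Lean on these libraries where they do the work, as an engineer would, in place of code of your own. Each camera call takes 0.05 s, during which the arm holds its last target. There are 200 camera calls.

## Working session

There is one attempt and no reset: what is moved stays moved. The work goes in short steps, Python scripts to look and compute and a shell command to move; the robot and the scene stay as the last step left them, time stands still between calls to the robot, and variables do not carry over. Pictures are saved under pics/ and viewed, at most 10 in all, crops included, and the job is handed in when it is done.

```bash
mkdir -p pics; ls
cat > h.py <<'E'
import numpy as np, cv2
from workcell import bot
def grab(n,save=None):
    f=bot.grab_frame(n)
    if save: cv2.imwrite('pics/'+save,f['img'][:,:,::-1])
    fl=200/np.tan(np.radians(f['vfov'])/2)
    f['K']=np.array([[fl,0,f['cx']],[0,fl,f['cy']],[0,0,1.]])
    f['D']=np.array(f['distortion'],float); f['R']=cv2.Rodrigues(np.array(f['rvec'],float))[0]; f['t']=np.array(f['tvec'],float).ravel()
    return f
def plane(f,uv,z):
    p=cv2.undistortPoints(np.array(uv,float).reshape(-1,1,2),f['K'],f['D'])[:,0]
    d=np.c_[p,np.ones(len(p))]@f['R']; c=-f['R'].T@f['t']
    return c+d*((z-c[2])/d[:,2])[:,None]
def cloud(f):
    v,u=np.mgrid[:400,:640]; p=cv2.undistortPoints(np.stack([u,v],-1).reshape(-1,1,2).astype(float),f['K'],f['D'])[:,0]
    P=(np.c_[p,np.ones(len(p))]*f['z_map'].reshape(-1,1)-f['t'])@f['R']
    return P.reshape(400,640,3)
E
python3 - <<'E'
from h import *
for n in('scene','top'):
    f=grab(n,n+'1.png'); print(n,f['vfov'],f['D'],-f['R'].T@f['t'])
print(bot.observe())
E
```

```text
pics
scene 52.089448683185395 [-0.06411021  0.          0.          0.          0.        ] [0.12381394 0.32195377 0.70678755]
top 54.7366110270564 [-0.09472121  0.          0.          0.          0.        ] [0.42131074 0.03749184 1.03616417]
{'clock': 0.1, 'qpos': array([-1.27420937,  0.52194682, -0.0363259 ,  1.59992077,  0.02118668,
        1.02110126, -0.11278985]), 'qd': array([ 7.36140475e-04, -1.04689870e-03,  5.89701298e-04,  6.12467349e-05,
       -9.93765606e-05, -6.94807842e-04,  1.37922312e-05]), 'joint_efforts': array([ 3.57384968e-03, -9.28484201e+01,  1.98390864e+00, -3.70529473e+01,
        1.80785952e-02,  5.30429534e-03, -1.38467881e-04]), 'position': array([0.22405676, 0.58313539, 0.21719886]), 'tool_rot': array([-3.14060256e+00,  5.80400998e-05,  2.77479606e+00]), 'force': array([ 0.06813741,  0.33039504, -0.79899442]), 'moment': array([ 0.02473155, -0.04817056, -0.00152488]), 'finger_force': 0.0, 'grip_width': 0.08510804376672376}
```

View pics/scene1.png

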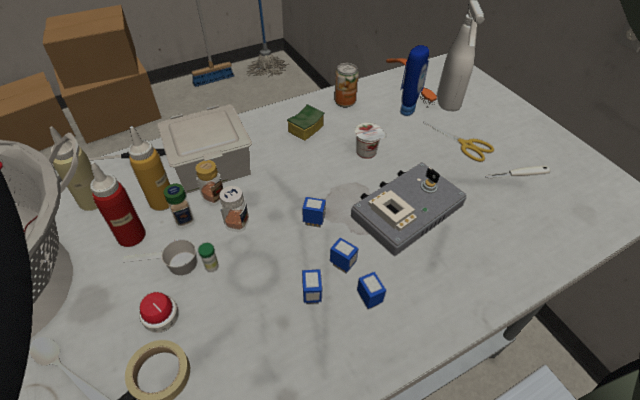

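View pics/top1.png

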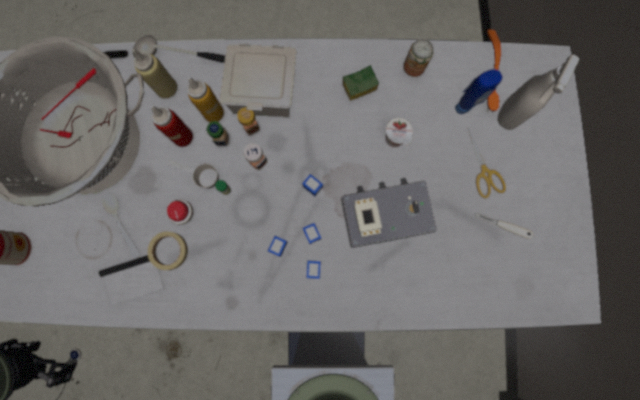

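Four relay look-alikes appear. Their pixels in top are (277,245), (312,233), (313,269) and (313,184). "Farthest left" means the largest y, and (277,245) fits. Now I'll measure.

```bash
cat > meas.py <<'E'
from h import *
def relays(f):
    hsv=cv2.cvtColor(f['img'],cv2.COLOR_RGB2HSV); m=cv2.inRange(hsv,(100,110,40),(130,255,255))
    cs,_=cv2.findContours(m,cv2.RETR_EXTERNAL,cv2.CHAIN_APPROX_NONE); P=cloud(f)
    for c in cs:
        if cv2.contourArea(c)<100: continue
        k=np.zeros(m.shape,np.uint8); cv2.drawContours(k,[c],-1,1,-1)
        top=(k>0)&(abs(P[:,:,2]-.062)<.004)
        q=P[top][:,:2]*1000
        if len(q)<30: continue
        r=cv2.minAreaRect(q.astype(np.float32))
        # label (white) pixels at known plane height
        w=((k>0)&(hsv[:,:,1]<90)).astype(np.uint8); v,u=np.nonzero(w); 
        lr=None
        if len(u)>8:
            L=plane(f,np.c_[u,v],.062)[:,:2]*1000; lr=cv2.minAreaRect(L.astype(np.float32)); lm=L.mean(0)
        M=cv2.moments(c); print('px',int(M['m10']/M['m00']),int(M['m01']/M['m00']),'n',len(q),'top',np.round(q.mean(0)),np.round(r[0],1),np.round(r[1],1),round(r[2],1),'label',None if lr is None else (np.round(lm,1),np.round(lr[0],1),np.round(lr[1],1),round(lr[2],1)))
if __name__=='__main__':
    for n in('scene','top'):
        f=grab(n); print(n); relays(f); P=cloud(f)
        for lo,hi,nm in((.041,.049,'housing'),(.064,.070,'socket'),(.075,.099,'key')):
            s=(P[:,:,2]>lo)&(P[:,:,2]<hi)&(P[:,:,0]>.3)&(P[:,:,0]<.62)&(P[:,:,1]<-.0)&(P[:,:,1]>-.4)
            s=s.astype(np.uint8); nn,lab,st,_=cv2.connectedComponentsWithStats(s)
            i=1+np.argmax(st[1:,4]); q=P[lab==i][:,:2]*1000; r=cv2.minAreaRect(q.astype(np.float32))
            print(nm,st[i],np.round(r[0],1),np.round(r[1],1),round(r[2],1),'mean',np.round(q.mean(0),1))
    f=grab('scene'); 
    a=cv2.resize(f['img'][150:320,270:480],None,fx=3.8,fy=3.5,interpolation=cv2.INTER_CUBIC); cv2.imwrite('pics/crop_scene.png',a[:595,:798,::-1])
    f=grab('top'); a=cv2.resize(f['img'][170:290,250:450],None,fx=4,fy=4,interpolation=cv2.INTER_CUBIC); cv2.imwrite('pics/crop_top.png',a[:,:,::-1])
E
python3 meas.py
```

```text
scene
px 370 289 n 397 top [404.  52.] [404.7  51.9] [32.9 43.6] 86.7 label (array([405.1,  51. ]), array([405.1,  50.9]), array([23.4, 31. ]), 87.2)
px 311 285 n 399 top [462. 144.] [463.  143.7] [32.6 44.1] 65.8 label (array([452.8, 148.3]), array([452.1, 148.3]), array([23.5, 57.3]), 64.9)
px 342 253 n 337 top [494.  57.] [495.1  56.4] [44.1 33.3] 24.5 label (array([496.4,  55.5]), array([496.6,  55.4]), array([30.5, 22.5]), 25.3)
px 313 210 n 266 top [621.  55.] [622.5  54.2] [43.1 35.9] 51.6 label (array([623.5,  54.3]), array([623.6,  54.4]), array([30.5, 22.3]), 50.8)
px 413 76 n 37 top [ 843. -362.] [ 842.7 -366.6] [44.1 15.9] 72.3 label None
housing [ 353  166  113   80 3264] [ 547.3 -146.1] [136.5 225.5] 10.2 mean [ 539.7 -145. ]
socket [372 190  42  34 549] [538.1 -87.3] [72.1 58.7] 10.3 mean [536.9 -86.7]
key [425 167  15  15 134] [ 559. -204.] [30.3 11.1] 8.2 mean [ 557.9 -202.1]
top
px 311 184 n 191 top [622.  53.] [622.1  52.4] [43.2 31.2] 50.2 label (array([622.9,  53.1]), array([622.8,  53. ]), array([31.2, 23.2]), 50.9)
housing [ 343  186   93   61 3124] [ 548.9 -147.6] [134.9 225.5] 10.2 mean [ 548.2 -156.4]
socket [355 201  26  31 372] [538.1 -87.3] [69.9 56. ] 10.2 mean [537.4 -87.3]
key [412 200   8  13  68] [ 559.5 -206.1] [31.6 11. ] 12.1 mean [ 559.4 -205. ]
```

View pics/crop_top.png

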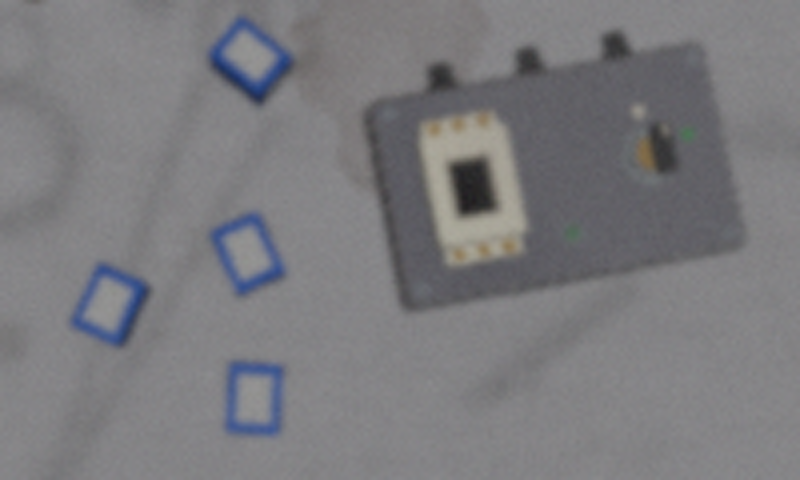

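View pics/crop_scene.png

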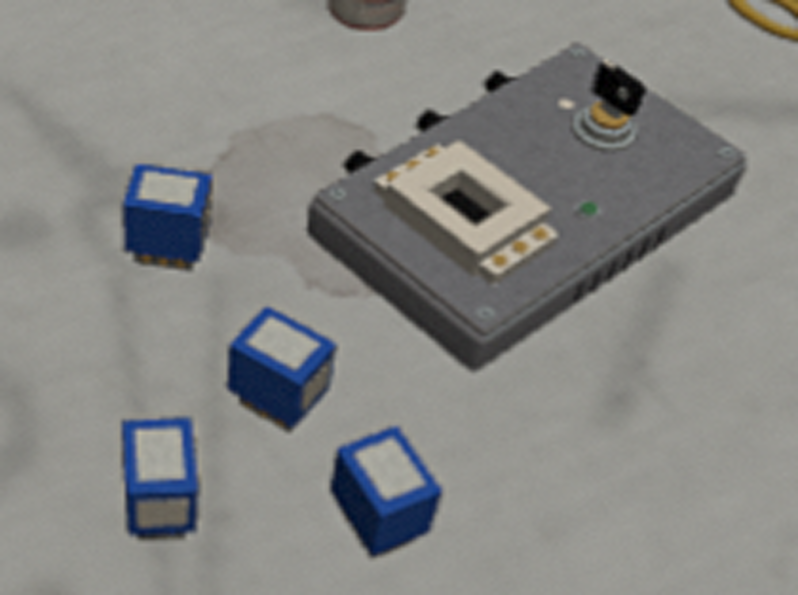

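The crops confirm it. The relay at top (277,245), which is crop (110,305), is the leftmost of the four, at about (0.463, 0.144) with its long side at yaw −24°. The controller's yaw is about 10.2°, the socket is at (538,−87) mm and the key at (559,−205) mm.

```bash
cat > go.py <<'E'
# usage: go.py x y z yaw(deg): deltas in tool axes/units
import sys; from h import *; from scipy.spatial.transform import Rotation as Ro
x,y,z,yaw=map(float,sys.argv[1:]); s=bot.observe(); R=Ro.from_euler('xyz',s['tool_rot'])
T=Ro.from_euler('xyz',[np.pi,0,np.radians(yaw)])
print(np.round(R.inv().apply(np.array([x,y,z])-s['position'])/.2,4),np.round((R.inv()*T).as_rotvec()/(np.pi/2),4),'pos',np.round(s['position'],4),'rot',np.round(np.degrees(s['tool_rot']),2),'t',round(s['clock'],2),'f',np.round(s['force'],1),'w',round(s['grip_width'],4),round(float(s['finger_force']),1),'q',np.round(s['qpos'],2))
E
python3 go.py .463 .144 .2 155.8
```

```text
[-1.9027 -1.6221  0.0882] [-0.0002  0.      0.0354] pos [0.2241 0.5833 0.2175] rot [-179.98    0.    158.98] t 0.3 f [1.1 0.6 0.2] w 0.0854 0.0 q [-1.27  0.52 -0.04  1.6   0.02  1.02 -0.11]
```

```bash
python3 -m inch '[[-0.2,-0.17,0,0,0,0,0.75],[-0.4,-0.34,0,0,0,0,0.75],[-0.6,-0.51,0,0,0,0,0.75],[-0.8,-0.68,0,0,0,0,0.75],[-0.95,-0.81,0,0,0,0.035,0.75],[-0.95,-0.81,0,0,0,0.035,0.75]]' 60; python3 go.py .463 .144 .2 155.8
```

```text
clock: 1.05
position: [0.345, 0.3616, 0.218]
tool_rot: [-3.141, 0.001, 2.715]
force: [-0.7, 0.1, -0.5]
grip_width: 0.0642
finger_force: 0.0
[-0.9874 -0.7463  0.0909] [-0.0001  0.0005 -0.0028] pos [0.345  0.3616 0.218 ] rot [-1.7999e+02  5.0000e-02  1.5555e+02] t 1.05 f [-0.7  0.1 -0.5] w 0.0642 0.0 q [-0.94  0.32  0.02  1.92 -0.01  0.89  0.22]
```

```bash
python3 -m inch '[[-0.2,-0.15,0,0,0,0,0.75],[-0.4,-0.3,0,0,0,0,0.75],[-0.6,-0.45,0,0,0,0,0.75],[-0.8,-0.6,0.1,0,0,0,0.75],[-0.987,-0.746,0.35,0,0,0,0.75],[-0.987,-0.746,0.35,0,0,0,0.75],[-0.987,-0.746,0.35,0,0,0,0.75]]'; python3 go.py .463 .144 .042 155.8
python3 - <<'E'
from meas import *
f=grab('top'); relays(f); f=grab('scene','s2.png'); relays(f)
E
```

```text
clock: 1.92
position: [0.4623, 0.1479, 0.1476]
tool_rot: [-3.141, -0.001, 2.72]
force: [0.3, 0.3, 0.3]
grip_width: 0.0639
finger_force: 0.0
[-0.0113 -0.0163  0.5282] [-0.0001 -0.0004  0.0007] pos [0.4623 0.1479 0.1476] rot [-1.7999e+02 -3.0000e-02  1.5586e+02] t 1.93 f [0.3 0.3 0.3] w 0.0639 0.0 q [-0.51  0.4   0.1   2.03 -0.06  0.71  0.78]
px 311 184 n 188 top [622.  52.] [622.2  52.6] [42.9 30.9] 51.0 label (array([622.8,  53.1]), array([622.6,  52.9]), array([31.6, 23.4]), 52.6)
px 370 289 n 401 top [404.  52.] [404.   52.2] [33.9 44.8] 86.3 label (array([405.1,  51. ]), array([405.1,  50.9]), array([23.4, 31. ]), 87.2)
px 311 285 n 396 top [462. 144.] [462.9 143.8] [32.6 44.6] 66.0 label (array([452.8, 148.2]), array([452.1, 148.3]), array([23.5, 57.3]), 64.9)
px 341 257 n 149 top [490.  56.] [495.2  56. ] [43.5 35. ] 26.8 label None
px 412 78 n 36 top [ 842. -362.] [ 842.2 -366.3] [44.4 15.4] 73.7 label None
```

View pics/s2.png

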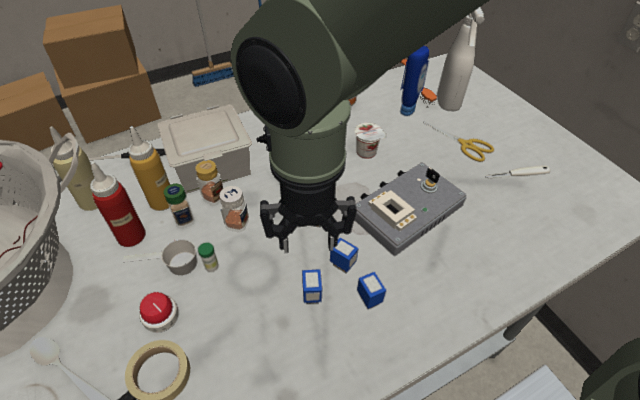

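The gripper hovers over the target relay at (311,285), with the others clear. Going down and closing.

```bash
python3 -m inch '[[-0.01,-0.015,0.15,0,0,0,0.75],[-0.01,-0.015,0.3,0,0,0,0.75],[-0.01,-0.015,0.42,0,0,0,0.75],[-0.01,-0.015,0.52,0,0,0,0.75],[-0.01,-0.015,0.52,0,0,0,0.75],[-0.01,-0.015,0.52,0,0,0,0.75]]'; python3 go.py .463 .144 .042 155.8
```

```text
clock: 2.78
position: [0.4635, 0.1443, 0.0448]
tool_rot: [3.14, 0.001, 2.721]
force: [0.3, 0.9, 0.0]
grip_width: 0.064
finger_force: 0.0
[ 0.0014 -0.0025  0.0138] [0.0007 0.0005 0.0009] pos [0.4635 0.1443 0.0448] rot [1.7994e+02 5.0000e-02 1.5588e+02] t 2.77 f [0.3 0.9 0. ] w 0.064 0.0 q [-0.48  0.59  0.07  2.09 -0.09  0.46  0.81]
```

```bash
python3 -m inch '[[0,-0.002,0.01,0,0,0,0.75],[0,-0.002,0.01,0,0,0,0.2],[0,-0.002,0.01,0,0,0,0.2],[0,-0.002,0.01,0,0,0,0.2],[0,-0.002,0.01,0,0,0,0.2],[0,-0.002,0.01,0,0,0,0.2],[0,-0.002,0.01,0,0,0,0.2]]' 60; python3 go.py .463 .144 .042 155.8
```

```text
clock: 3.65
position: [0.4632, 0.1432, 0.0423]
tool_rot: [3.141, 0.0, 2.72]
force: [-1.8, -0.4, 12.2]
grip_width: 0.032
finger_force: 58.4
[0.0024 0.0034 0.0014] [0.0003 0.0003 0.0002] pos [0.4632 0.1432 0.0423] rot [1.7997e+02 3.0000e-02 1.5582e+02] t 3.65 f [-1.8 -0.4 12.2] w 0.032 58.4 q [-0.48  0.59  0.07  2.1  -0.09  0.46  0.81]
```

```bash
python3 -m inch '[[0,0,-0.2,0,0,0,0.2],[0,0,-0.45,0,0,0,0.2],[0,0,-0.65,0,0,0,0.2],[0,0,-0.65,0,0,0,0.2],[0,0,-0.65,0,0,0,0.2]]'; python3 go.py .538 -.0875 .16 190.2
python3 - <<'E'
from h import *
f=grab('scene'); cv2.imwrite('pics/lift.png',cv2.resize(f['img'][130:330,220:470],None,fx=3,fy=3)[:,:,::-1])
E
```

```text
clock: 4.28
position: [0.4625, 0.1431, 0.1713]
tool_rot: [-3.141, -0.0, 2.72]
force: [-0.6, 0.2, -2.1]
grip_width: 0.032
finger_force: 60.7
[-0.8163 -0.8975  0.0564] [-1.000e-04 -3.000e-04 -3.818e-01] pos [0.4625 0.1431 0.1713] rot [-1.7998e+02 -2.0000e-02  1.5583e+02] t 4.28 f [-0.6  0.2 -2.1] w 0.032 60.7 q [-0.51  0.37  0.11  2.01 -0.06  0.76  0.79]
```

View pics/lift.png

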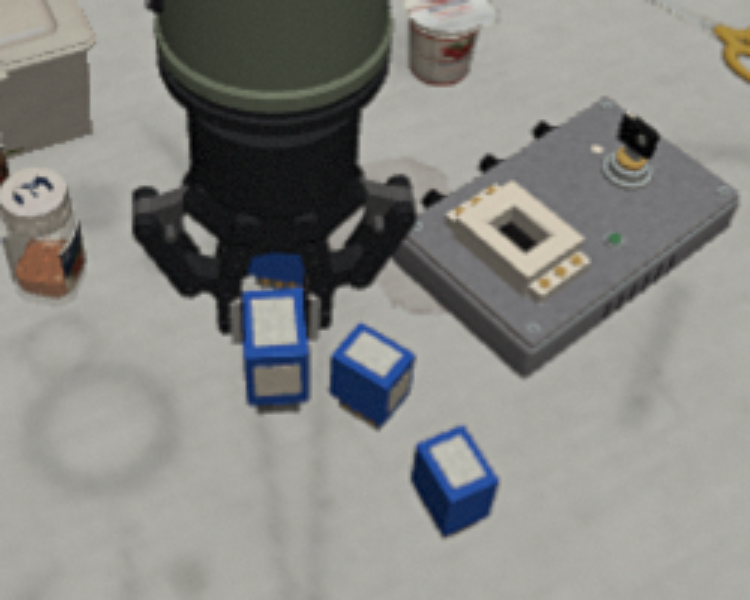

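The held relay is at crop (275,350), which is scene (312,247), raised between the pads. The blue behind it is the far look-alike. Next I'll measure how the relay sits in the gripper.

```bash
cat > held.py <<'E'
from h import *
def held(ztop):
    s=bot.observe(); f=grab('scene'); P=cloud(f); hsv=cv2.cvtColor(f['img'],cv2.COLOR_RGB2HSV)
    p=s['position']; yaw=s['tool_rot'][2]; d=P[:,:,:2]-p[:2]; near=np.hypot(d[:,:,0],d[:,:,1])<.04
    z=np.median(P[:,:,2][near&(abs(P[:,:,2]-ztop)<.006)])
    blue=cv2.inRange(hsv,(100,110,40),(130,255,255))>0; white=(hsv[:,:,1]<70)&(hsv[:,:,2]>110)
    sel=near&(abs(P[:,:,2]-ztop)<.006)&(blue|white); q=P[sel][:,:2]*1000; r=cv2.minAreaRect(q.astype(np.float32))
    off=np.array(r[0])/1000-p[:2]; c,sn=np.cos(yaw),np.sin(yaw)
    print('z',z,'n',len(q),'rect',np.round(r[0],1),np.round(r[1],1),round(r[2],1),'yaw tool',np.degrees(yaw),'off tool x,y mm',1000*np.array([c*off[0]+sn*off[1],sn*off[0]-c*off[1]]))
import sys; held(float(sys.argv[1]))
E
python3 held.py .191
```

```text
z 0.19070682331587474 n 491 rect [460.6 138.4] [45.4 45.9] 65.1 yaw tool 155.83633603783576 off tool x,y mm [-0.30833247 -4.92587318]
```

```bash
python3 -m inch '[[-0.15,-0.17,0,0,0,0,0.2],[-0.3,-0.33,0,0,0,-0.08,0.2],[-0.45,-0.5,0,0,0,-0.16,0.2],[-0.6,-0.66,0,0,0,-0.24,0.2],[-0.75,-0.82,0,0,0,-0.32,0.2],[-0.816,-0.897,0.05,0,0,-0.38,0.2],[-0.816,-0.897,0.05,0,0,-0.382,0.2],[-0.816,-0.897,0.05,0,0,-0.382,0.2],[-0.816,-0.897,0.05,0,0,-0.382,0.2]]'; python3 go.py .538 -.0875 .16 190.2; python3 held.py .180
```

```text
clock: 5.5
position: [0.5382, -0.0862, 0.1617]
tool_rot: [3.141, -0.0, -2.963]
force: [-0.1, -0.7, -0.6]
grip_width: 0.0316
finger_force: 60.7
[ 0.0023 -0.006   0.0086] [ 0.0002 -0.0001  0.0004] pos [ 0.5382 -0.0862  0.1617] rot [ 1.7999e+02 -1.0000e-02 -1.6976e+02] t 5.5 f [-0.1 -0.7 -0.6] w 0.0316 60.7 q [ 0.04  0.47  0.02  1.87 -0.01  0.81  1.81]
z 0.18134580249931037 n 182 rect [537.8 -84.4] [44.5 34.3] 9.7 yaw tool -169.76307351602927 off tool x,y mm [0.06543754 1.91219648]
```

```bash
python3 -m inch '[[0,0.008,0.1,0,0,0,0.2],[0,0.008,0.2,0,0,0,0.2],[0,0.008,0.23,0,0,0,0.2],[0,0.008,0.23,0,0,0,0.2],[0,0.008,0.23,0,0,0,0.2]]'; python3 go.py .538 -.0885 .0933 190.2; python3 held.py .135;python3 held.py .135
python3 - <<'E'
from h import *
f=grab('scene'); cv2.imwrite('pics/pre.png',cv2.resize(f['img'][140:260,330:480],None,fx=5,fy=5,interpolation=cv2.INTER_CUBIC)[:,:,::-1])
P=cloud(f); s=(abs(P[:,:,2]-.067)<.003)&(abs(P[:,:,0]-.538)<.05)&(abs(P[:,:,1]+.087)<.05); r=cv2.minAreaRect((P[s][:,:2]*1000).astype(np.float32)); print('socket',r)
E
```

```text
clock: 6.18
position: [0.5384, -0.0857, 0.1164]
tool_rot: [-3.141, 0.001, -2.963]
force: [0.3, -0.2, -0.3]
grip_width: 0.0316
finger_force: 60.7
[ 0.0047 -0.0136  0.1156] [-0.0002  0.0006  0.0002] pos [ 0.5384 -0.0857  0.1164] rot [-1.7999e+02  5.0000e-02 -1.6979e+02] t 6.17 f [ 0.3 -0.2 -0.3] w 0.0316 60.7 q [ 0.04  0.53  0.02  1.9  -0.01  0.71  1.81]
z 0.1363324067034074 n 167 rect [538.3 -85.3] [44.2 35.7] 10.5 yaw tool -169.78530000847257 off tool x,y mm [0.05204135 0.40905051]
z 0.1361235124122449 n 169 rect [537.7 -84.7] [44. 35.] 10.0 yaw tool -169.78825720745937 off tool x,y mm [0.55793422 1.11066646]
socket ((537.646484375, -87.08912658691406), (71.93582916259766, 57.8524284362793), 9.58069133758545)
```

View pics/pre.png

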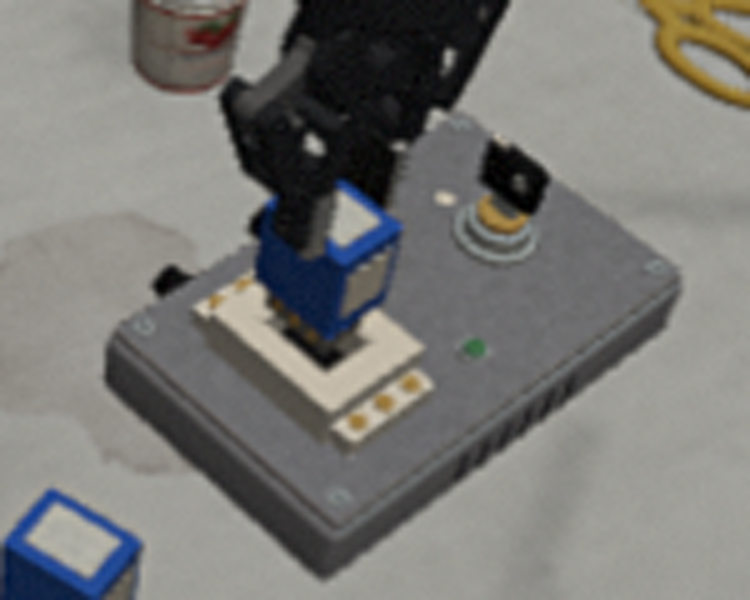

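The relay is poised just above the hole, at crop (320,320). It needs about 2 mm more toward −y, and then it can go down.

```bash
python3 -m inch '[[0.003,-0.011,0,0,0,0,0.2],[0.003,-0.011,0.01,0,0,0,0.2],[0.003,-0.011,0.02,0,0,0,0.2],[0.003,-0.011,0.03,0,0,0,0.2],[0.003,-0.011,0.04,0,0,0,0.2],[0.003,-0.011,0.05,0,0,0,0.2],[0.003,-0.011,0.05,0,0,0,0.2]]'; python3 go.py .538 -.0879 .0933 190.2; python3 held.py .125
```

```text
clock: 7.2
position: [0.5377, -0.088, 0.1055]
tool_rot: [3.142, -0.0, -2.963]
force: [-0.1, -0.9, -0.4]
grip_width: 0.0317
finger_force: 60.7
[-0.0014  0.0002  0.0612] [ 0.     -0.0002  0.0002] pos [ 0.5377 -0.088   0.1055] rot [ 1.8000e+02 -2.0000e-02 -1.6978e+02] t 7.2 f [-0.1 -0.9 -0.4] w 0.0317 60.7 q [ 0.04  0.55  0.01  1.91 -0.01  0.68  1.81]
z 0.1254186189887064 n 164 rect [537.7 -87.1] [43.7 34.9] 9.1 yaw tool -169.78367512291067 off tool x,y mm [-0.15593804  0.85094607]
```

The foot is already 3.5 mm into the hole with no contact force. Continuing down.

```bash
python3 -m inch '[[0,0,0.01,0,0,0,0.2],[0,0,0.02,0,0,0,0.2],[0,0,0.03,0,0,0,0.2],[0,0,0.04,0,0,0,0.2],[0,0,0.05,0,0,0,0.2],[0,0,0.055,0,0,0,0.2],[0,0,0.06,0,0,0,0.2],[0,0,0.064,0,0,0,0.2],[0,0,0.064,0,0,0,0.2]]'; python3 go.py .538 -.0879 .0933 190.2; python3 held.py .113
```

```text
clock: 8.38
position: [0.5379, -0.0882, 0.0934]
tool_rot: [-3.141, 0.0, -2.964]
force: [-3.9, -0.3, 10.7]
grip_width: 0.0315
finger_force: 62.0
[-0.0005  0.0012  0.0007] [-0.0001  0.0003  0.    ] pos [ 0.5379 -0.0882  0.0934] rot [-1.7999e+02  2.0000e-02 -1.6980e+02] t 8.38 f [-3.9 -0.3 10.7] w 0.0315 62.0 q [ 0.04  0.57  0.01  1.92 -0.01  0.66  1.81]
z 0.1131302685234371 n 161 rect [538.  -86.8] [44.1 34.6] 11.1 yaw tool -169.79885510212037 off tool x,y mm [-0.28518157  1.3307028 ]
```

```bash
python3 -m inch '[[0,0,0.006,0,0,0,0.2],[0,0,0.01,0,0,0,0.2],[0,0,0.01,0,0,0,0.2]]'; python3 go.py .538 -.0879 .0933 190.2
```

```text
clock: 8.8
position: [0.5382, -0.0885, 0.093]
tool_rot: [-3.141, 0.001, -2.964]
force: [-12.9, -0.7, 44.4]
grip_width: 0.0319
finger_force: 65.8
[ 0.0004  0.003  -0.0014] [-0.0004  0.0009 -0.0003] pos [ 0.5382 -0.0885  0.093 ] rot [-1.7997e+02  8.0000e-02 -1.6983e+02] t 8.8 f [-12.9  -0.7  44.4] w 0.0319 65.8 q [ 0.04  0.57  0.01  1.92 -0.01  0.66  1.81]
```

It's hard on the shoulder, so it's home. Relieving the pressure, releasing and rising.

```bash
python3 -m inch '[[0,0,-0.008,0,0,0,0.2],[0,0,-0.008,0,0,0,0.2],[0,0,-0.008,0,0,0,0.55],[0,0,-0.008,0,0,0,0.7],[0,0,-0.008,0,0,0,0.7],[0,0,-0.008,0,0,0,0.7],[0,0,-0.1,0,0,0,0.7],[0,0,-0.25,0,0,0,0.7],[0,0,-0.45,0,0,0,0.7],[0,0,-0.55,0,0,0,0.6],[0,0,-0.55,0,0,0,0.5],[0,0,-0.55,0,0,0,0.5]]'; python3 go.py .5595 -.2055 .16 190.2;  python3 - <<'E'
from h import *
f=grab('scene'); cv2.imwrite('pics/rel.png',cv2.resize(f['img'][140:260,330:480],None,fx=5,fy=5,interpolation=cv2.INTER_CUBIC)[:,:,::-1])
P=cloud(f); s=(abs(P[:,:,2]-.113)<.006)&(abs(P[:,:,0]-.538)<.04)&(abs(P[:,:,1]+.087)<.04); q=P[s]*1000;print(len(q),np.median(q[:,2]),cv2.minAreaRect(q[:,:2].astype(np.float32)))
A=np.c_[q[:,:2],np.ones(len(q))]; print('slope',np.linalg.lstsq(A,q[:,2],rcond=None)[0][:2])
s=(abs(P[:,:,2]-.087)<.012)&(abs(P[:,:,0]-.559)<.03)&(abs(P[:,:,1]+.205)<.03);q=P[s]*1000;print('key',len(q),cv2.minAreaRect(q[:,:2].astype(np.float32)))
E
```

```text
clock: 10.3
position: [0.5375, -0.0879, 0.2002]
tool_rot: [3.141, -0.001, -2.963]
force: [0.2, 0.4, 0.3]
grip_width: 0.0426
finger_force: 0.0
[-0.0043 -0.5981  0.2008] [ 0.0001 -0.0005  0.0002] pos [ 0.5375 -0.0879  0.2002] rot [ 1.7999e+02 -5.0000e-02 -1.6978e+02] t 10.3 f [0.2 0.4 0.3] w 0.0426 0.0 q [ 0.04  0.42  0.02  1.83 -0.01  0.89  1.81]
318 112.75227515420387 ((537.7449951171875, -87.37644958496094), (44.82889938354492, 35.28984069824219), 10.545302391052246)
slope [ 0.02891798 -0.04357596]
key 134 ((558.997314453125, -203.7194366455078), (31.541709899902344, 10.819244384765625), 9.883746147155762)
```

View pics/rel.png

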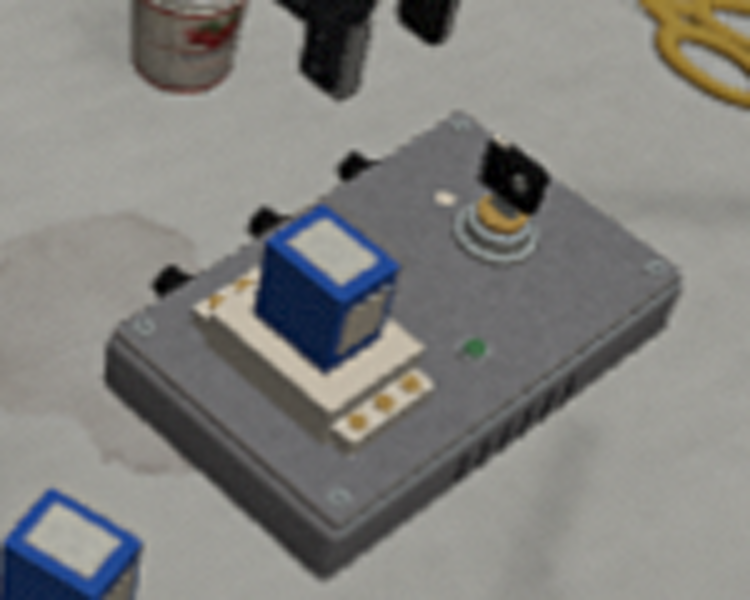

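The relay sits home and straight: top at 112.8 mm, 0.3 mm from the socket centre, yaw 10.5°. Next is the key.

```bash
python3 -m inch '[[0,-0.2,0,0,0,0,0.5],[0,-0.4,0,0,0,0,0.5],[-0.001,-0.55,0,0,0,0,0.5],[-0.001,-0.6,0.1,0,0,0,0.5],[-0.001,-0.6,0.25,0,0,0,0.5],[-0.001,-0.6,0.4,0,0,0,0.5],[-0.001,-0.6,0.5,0,0,0,0.5],[-0.001,-0.6,0.55,0,0,0,0.5],[-0.001,-0.6,0.55,0,0,0,0.5],[-0.001,-0.6,0.55,0,0,0,0.5]]'; python3 go.py .559 -.206 .09 190.2
```

```text
clock: 11.6
position: [0.5596, -0.206, 0.0914]
tool_rot: [-3.141, 0.001, -2.963]
force: [-0.2, 0.1, 0.3]
grip_width: 0.0429
finger_force: 0.0
[0.003  0.0005 0.0071] [-0.0002  0.0005  0.0002] pos [ 0.5596 -0.206   0.0914] rot [-1.7998e+02  4.0000e-02 -1.6978e+02] t 11.6 f [-0.2  0.1  0.3] w 0.0429 0.0 q [ 0.23  0.63  0.04  1.78 -0.03  0.72  2.03]
```

```bash
python3 -m inch '[[0.002,0,0.004,0,0,0,0.2],[0.002,0,0.004,0,0,0,0],[0.002,0,0.004,0,0,0,0],[0.002,0,0.004,0,0,0,0],[0.002,0,0.004,0,0,0,0],[0.002,0,0.004,0,0,0,0],[0.002,0,0.004,0,0,0,0]]' 40; python3 go.py .559 -.206 .09 190.2
```

```text
clock: 12.48
position: [0.5589, -0.2062, 0.0901]
tool_rot: [-3.142, -0.0, -2.963]
force: [-0.9, -0.2, -0.4]
grip_width: 0.0005
finger_force: 0.0
[-0.0008  0.0006  0.0004] [-0.     -0.      0.0002] pos [ 0.5589 -0.2062  0.0901] rot [-180.     -0.   -169.79] t 12.47 f [-0.9 -0.2 -0.4] w 0.0005 0.0 q [ 0.23  0.64  0.04  1.78 -0.03  0.72  2.03]
```

The fingers shut on nothing, so I'll look.

Run:
```python
from h import *
f=grab('scene'); cv2.imwrite('pics/key.png',cv2.resize(f['img'][120:240,370:520],None,fx=5,fy=5,interpolation=cv2.INTER_CUBIC)[:,:,::-1])
```

```text
(no output)
```

View pics/key.png

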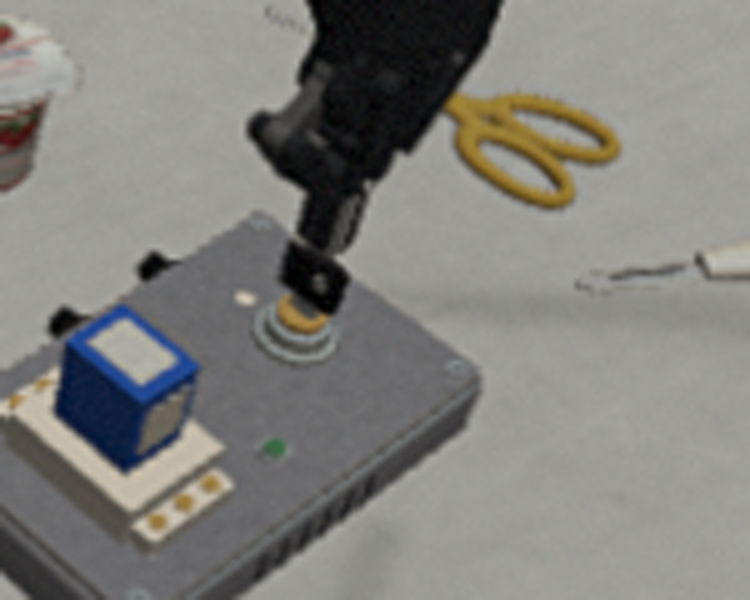

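Run:
```python
from h import *
f=grab('scene'); P=cloud(f)
for p in ([.559,-.206,.083],[.559,-.206,.073],[.559,-.206,.09],[.559,-.206,.107]):
    print(p,cv2.projectPoints(np.array([p]),f['rvec'],f['tvec'],f['K'],f['D'])[0].ravel())
for u,v in((432,175),(430,172),(434,178),(438,168),(439,165),(436,160),(432,165)): print(u,v,np.round(P[v,u]*1000),f['img'][v,u])
s=(P[:,:,2]>.074)&(P[:,:,2]<.13)&(abs(P[:,:,0]-.559)<.06)&(abs(P[:,:,1]+.205)<.05)
for z in range(74,130,6):
    q=P[s&(abs(P[:,:,2]-z/1000-.003)<.003)]*1000
    if len(q):print(z,len(q),q.min(0).round(),q.max(0).round(),q.mean(0).round())
```

```text
[0.559, -0.206, 0.083] [432.78536957 175.04460402]
[0.559, -0.206, 0.073] [431.78591089 178.27645144]
[0.559, -0.206, 0.09] [433.49427317 172.75040771]
[0.559, -0.206, 0.107] [435.24850205 167.06649739]
432 175 [ 558. -202.   86.] [32 31 29]
430 172 [ 564. -200.   90.] [14 16 15]
434 178 [ 549. -200.   85.] [38 37 36]
438 168 [ 548. -202.  115.] [74 73 71]
439 165 [ 549. -203.  123.] [79 76 74]
436 160 [ 551. -191.  141.] [16 15 17]
432 165 [ 558. -193.  120.] [24 27 27]
74 25 [ 544. -208.   75.] [ 571. -197.   80.] [ 557. -201.   77.]
80 29 [ 545. -209.   80.] [ 575. -197.   86.] [ 558. -201.   83.]
86 32 [ 544. -211.   86.] [ 574. -197.   92.] [ 557. -201.   89.]
92 43 [ 544. -210.   92.] [ 573. -196.   97.] [ 557. -204.   95.]
98 4 [ 551. -203.   99.] [ 565. -199.  104.] [ 558. -200.  102.]
104 7 [ 549. -211.  105.] [ 554. -199.  110.] [ 551. -203.  108.]
110 22 [ 547. -214.  110.] [ 564. -191.  116.] [ 553. -198.  113.]
116 24 [ 548. -211.  116.] [ 564. -190.  122.] [ 554. -196.  119.]
122 30 [ 548. -213.  122.] [ 564. -189.  128.] [ 554. -198.  125.]
128 7 [ 549. -202.  128.] [ 565. -190.  130.] [ 557. -195.  129.]
```

The key is where I measured it, at (559,−204). The closed fingertips end at about z 0.10, just above the bow, so in practice they sit higher than the stated tip offset. Opening and going 22 mm lower.

```bash
python3 -m inch '[[0,0,-0.05,0,0,0,0.5],[0,0,-0.05,0,0,0,0.5],[0,0,-0.05,0,0,0,0.5],[0,0,-0.05,0,0,0,0.5],[0,0,0,0,0,0,0.5],[0,0,0.05,0,0,0,0.5],[0,0,0.1,0,0,0,0.5],[0,0,0.11,0,0,0,0.5],[0,0,0.11,0,0,0,0.5]]'; python3 go.py .559 -.206 .07 190.2
python3 - <<'E'
from h import *
f=grab('scene'); cv2.imwrite('pics/key2.png',cv2.resize(f['img'][120:240,370:520],None,fx=5,fy=5,interpolation=cv2.INTER_CUBIC)[:,:,::-1])
E
```

```text
clock: 13.7
position: [0.5589, -0.2062, 0.068]
tool_rot: [3.142, -0.0, -2.963]
force: [0.4, 0.2, 0.8]
grip_width: 0.0428
finger_force: 0.0
[-0.0009  0.0008 -0.0102] [ 0.     -0.0002  0.0001] pos [ 0.5589 -0.2062  0.068 ] rot [ 1.8000e+02 -1.0000e-02 -1.6979e+02] t 13.7 f [0.4 0.2 0.8] w 0.0428 0.0 q [ 0.23  0.67  0.03  1.79 -0.03  0.68  2.03]
```

View pics/key2.png

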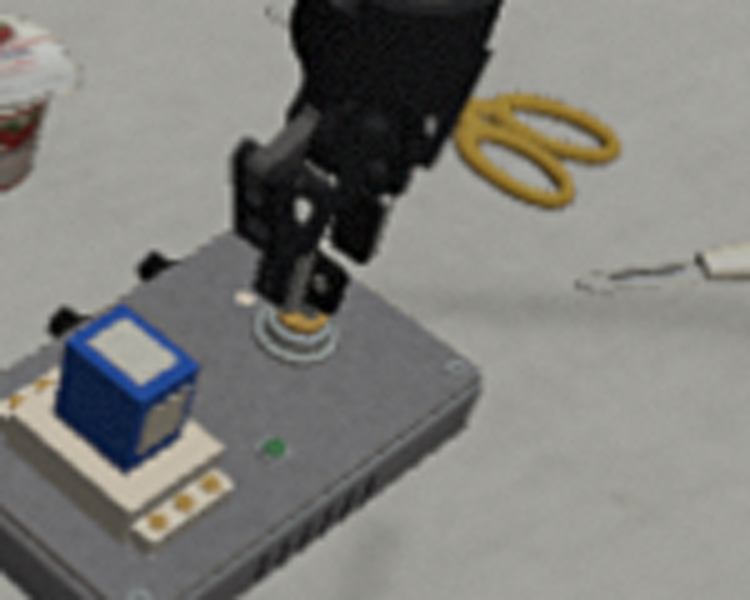

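The open fingers now straddle the bow, with the near finger at crop (285,270). Closing.

```bash
python3 -m inch '[[0,0,0,0,0,0,0.2],[0,0,0,0,0,0,0],[0,0,0,0,0,0,0],[0,0,0,0,0,0,0],[0,0,0,0,0,0,0],[0,0,0,0,0,0,0]]' 40; python3 go.py .559 -.206 .07 190.2
```

```text
clock: 14.5
position: [0.5592, -0.2067, 0.0685]
tool_rot: [-3.141, 0.001, -2.964]
force: [-1.2, -4.2, 5.7]
grip_width: 0.0088
finger_force: 42.5
[ 0.0002  0.0035 -0.0074] [-0.0005  0.0004 -0.0001] pos [ 0.5592 -0.2067  0.0685] rot [-1.7995e+02  4.0000e-02 -1.6981e+02] t 14.5 f [-1.2 -4.2  5.7] w 0.0088 42.5 q [ 0.23  0.67  0.03  1.79 -0.03  0.68  2.03]
```

```bash
python3 -m inch '[[0,0,0,0,0,0.05,0],[0,0,0,0,0,0.1,0],[0,0,0,0,0,0.15,0],[0,0,0,0,0,0.2,0],[0,0,0,0,0,0.25,0],[0,0,0,0,0,0.3,0],[0,0,0,0,0,0.35,0],[0,0,0,0,0,0.4,0],[0,0,0,0,0,0.4,0]]' 60; python3 go.py .559 -.206 .07 118.2
```

```text
clock: 15.62
position: [0.5592, -0.2067, 0.0686]
tool_rot: [-3.141, 0.001, 2.69]
force: [-1.1, -4.1, 8.1]
grip_width: 0.008
finger_force: 63.6
[ 0.0026  0.0027 -0.007 ] [-0.      0.0008  0.3991] pos [ 0.5592 -0.2067  0.0686] rot [-1.7998e+02  7.0000e-02  1.5412e+02] t 15.62 f [-1.1 -4.1  8.1] w 0.008 63.6 q [ 0.11  0.68  0.2   1.8  -0.2   0.68  1.55]
```

```bash
python3 -m inch '[[0,0,0,0,0,0.05,0],[0,0,0,0,0,0.1,0],[0,0,0,0,0,0.15,0],[0,0,0,0,0,0.2,0],[0,0,0,0,0,0.25,0],[0,0,0,0,0,0.3,0],[0,0,0,0,0,0.34,0],[0,0,0,0,0,0.37,0],[0,0,0,0,0,0.4,0],[0,0,0,0,0,0.4,0],[0,0,0,0,0,0.4,0]]'; python3 go.py .559 -.206 .07 118.6; python3 -c "
from h import *; print(bot.observe()['moment'])"
```

```text
clock: 17.0
position: [0.5593, -0.2067, 0.0686]
tool_rot: [3.141, 0.001, 2.063]
force: [-0.2, -4.5, 7.7]
grip_width: 0.0082
finger_force: 63.6
[ 0.0039  0.0005 -0.007 ] [ 0.0004  0.0008 -0.0044] pos [ 0.5593 -0.2067  0.0686] rot [1.7997e+02 7.0000e-02 1.1821e+02] t 17.0 f [-0.2 -4.5  7.7] w 0.0082 63.6 q [ 0.    0.71  0.37  1.81 -0.38  0.7   1.08]
[-0.75666092 -0.0298592   0.20561507]
```

The key has turned 72° to its stop. Releasing, rising and checking.

```bash
python3 -m inch '[[0,0,0,0,0,0,0.3],[0,0,0,0,0,0,0.5],[0,0,0,0,0,0,0.5],[0,0,0,0,0,0,0.5],[0,0,-0.1,0,0,0,0.5],[0,0,-0.3,0,0,0,0.5],[0,0,-0.55,0,0,0,0.5],[0,0,-0.8,0,0,0,0.5],[0,0,-0.8,0,0,0,0.5],[0,0,-0.8,0,0,0,0.5]]'
python3 - <<'E'
from h import *
for n in ('scene','top'):
    f=grab(n); P=cloud(f)
    for nm,z,tol,c,r in(('relay',.113,.004,(.538,-.087),.035),('key',.087,.012,(.559,-.205),.03)):
        s=(abs(P[:,:,2]-z)<tol)&(np.hypot(P[:,:,0]-c[0],P[:,:,1]-c[1])<r);q=P[s]*1000
        if len(q)>9: print(n,nm,len(q),np.median(q[:,2]),cv2.minAreaRect(q[:,:2].astype(np.float32)))
E
```

```text
clock: 18.25
position: [0.5588, -0.206, 0.2288]
tool_rot: [3.141, 0.0, 2.063]
force: [-0.1, -0.4, -0.5]
grip_width: 0.0424
finger_force: 0.0
scene relay 296 112.79751176974816 ((537.845947265625, -87.6959228515625), (45.4942512512207, 35.476985931396484), 9.895471572875977)
scene key 90 91.98708138844165 ((558.68212890625, -202.88279724121094), (10.012351036071777, 29.690898895263672), 28.44818878173828)
top relay 240 111.90836162535996 ((539.1671752929688, -87.43234252929688), (43.648563385009766, 34.17308044433594), 10.497636795043945)
top key 56 93.81133331736805 ((559.8761596679688, -206.4888916015625), (9.873344421386719, 31.534442901611328), 28.161300659179688)
```

```bash
python3 -c "
from workcell import bot; print(bot.job_done())"
```

```text
the job is handed in; nothing more can be done
None
```

The leftmost relay is plugged fully home and straight in the socket, the key is turned about 72° clockwise to its stop, the gripper is clear of everything, and the job is handed in at about 18 s of the 48 s allowed; no verdict was returned.

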